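# Load the edge-banding bobbin and hold the sprung tweezers at the marked gap

### The job

Put the bobbin of wood edge banding onto the dispenser's upright spindle, black flange down, fully home on the plate, and let go of it. Then lift the sprung tweezers level off their wooden rest by the two rubber grips, squeeze them until the left leg's black tip stands in line with the red marker, and hold them steady with the tips a few centimetres above the middle of the roll, ready to take the end of the banding; finish while still holding them there with the gap on the mark. Leave the other things on the bench as they are.

Things in the scene. Friction and masses are not known exactly. Their poses are not given: they have to be found in the camera images.
- roll: bobbin of edge banding, 180 g, upright on the bench; origin under its centre, z up. Black flange 76 mm diameter, 0-5 mm high; pale wood-coloured roll 64 mm diameter, 5-30 mm high; bare orange core 32 mm diameter, 30-58 mm high: grip this from above. A plain hole of 18 mm diameter runs right through along z
- spindle_seat (a point): centre of the spindle's foot, on the top face of the dispenser's fixed grey plate (130 x 130 mm, 15 mm thick). z points up along the spindle. The bobbin is home when its underside lies on this face
- spindle_top (a point): tip of the steel spindle, 66 mm above spindle_seat (13 mm diameter, its last 6 mm tapered to 5 mm); it stands 8 mm out of the core of the mounted bobbin
- tweezers: sprung tweezers, 120 g, lying level on a wooden rest. Origin: underside (30 mm above the bench at the start), midway between the two rubber grips, close to the centre of mass. x to the tips, y to the left leg, z up. Blue hinge block at x -128 to -96 mm, flat spine (6 mm wide, z 0-5) from it to a white cross bar (x 30-44, y +-36, z 0-4 mm) with black ticks every 6 mm
- rest: fixed wooden rest of the tweezers, origin under them on the bench, x as theirs: base board 60 mm wide, 8 mm thick, x -135 to 65 mm, with two posts up to 30 mm at x -127 to -97 and 29 to 45 mm; clear between them for the fingers
- tweezers_grip (a point): midway between the two black rubber grips (26 mm along x, z 6-22 mm of the tweezers' frame), 14 mm above the tweezers' origin. Grip from above, fingers closing along y. W over the grips: 54 mm at rest; at W each tip is 0.73 x W - 15.7 mm from the middle line (pads give a little). Each grip pushes back 3 N just off rest, rising to 10 N at the narrowest mark
- tips_mid (a point): middle line of the tweezers between the two tips (x = 46, z = 8 mm in the tweezers' frame)
- tip_left (a point): 1 mm ahead of the front end of the left leg's thin black tip (3.5 mm wide; x = 46, z = 8 mm in the tweezers' frame). The legs, steel on edge, 6 mm thick, z 7-21 mm, are hinged at x -100, y +-12 mm, move equally and are sprung open (tips 23.7 mm from the middle line at rest)
- tip_right (a point): the same on the right leg
- marker_tip (a point): 1 mm short of the red marker's pointer (4 mm wide), on the front edge of the white bar, on the left side, level with the tips (x = 46, z = 8 mm in the tweezers' frame); tip_left must come in line with it in y
- marker (a joint): place of the red marker: it stands 6 mm + this value to the left of the middle line (0 to 0.012 m). It is clamped fast (30 N to shift) and differs from start to start
- leg_left (a joint): squeeze of the tweezers in rad: 0 = sprung open, grows as they close to 0.135; each tip stands 12 mm + 146 mm x sin(0.08 - value) from the middle line
- offcut: pale wood offcut 75 x 55 x 22 mm, a bystander; origin under its centre
- sandblock: cork sanding block 110 x 65 x 29 mm, a bystander
- square: try square, dark stock 20 x 110 mm with a yellow blade 160 mm long towards its x, 18 mm high, a bystander
- glue: white glue bottle, 60 mm diameter, 170 mm high, a bystander
- plane: hand plane 220 mm long, about 100 mm high, a bystander
- masking: roll of yellow masking tape 104 mm diameter, 25 mm high, lying flat, a bystander
- knife: red utility knife 170 mm long, 14 mm high, a bystander
- stand: the dispenser: fixed grey plate 130 x 130 x 15 mm with the spindle upright at its centre; origin under its centre on the bench
Not all that is in view belongs to the job. Of the things that look like the roll, take the one that is farthest to the robot's right at the start.

How it is judged:
On the way, in this order (a step that is already met when the one before it is completed fails the run):
1. the bobbin stands home on the spindle, let go (horizontal distance between roll and spindle_seat below 0.005 m and z of roll in the frame of spindle_seat below 0.004 m and angle between roll's own z axis and vertical below 0.08 rad and contact force between the fingers and roll below 0.3 N), for 0.2 s.
2. the tweezers are lifted off their rest in the fingers (height (world z) of tweezers above 0.045 m and contact force between the fingers and tweezers above 1 N), for 0.2 s.
At the end, for the whole second after the job is handed in: Bobbin home on the spindle (5 mm sideways, 4 mm in height), upright, not touched; tweezers held by the fingers alone, within 20 degrees of level, tips within 35 mm of the spindle axis and 90 to 200 mm above the bench, left tip within 2.5 mm of the red marker, steady (all of step 1 and contact force between tweezers and roll below 0.1 N and contact force between the fingers and tweezers above 1 N and distance between tip_left and marker_tip below 0.0025 m and velocity of joint leg_left between -0.05 and 0.05 rad/s and linear speed of tweezers below 0.03 m/s and angle between tweezers's own z axis and vertical below 0.35 rad and horizontal distance between tips_mid and spindle_top below 0.035 m and height (world z) of tips_mid between 0.09 and 0.2 m and contact force between tweezers and stand below 0.1 N); the arm keeps its last pose, push and grip.
It fails at once if a bystander is shoved or knocked over (distance of any of offcut, sandblock, square, glue, plane, masking, knife from where it was at the start of the episode above 0.03 m or angle between glue's own z axis and vertical above 0.5 rad).
It also fails if it takes over 53 s, if anything falls off the work surface, if the arm or the gripper's body presses on something with over 40 N, if the wrist force passes 120 N, or if a joint passes its speed limit or range.

### The arm

A 7-joint arm with a two-finger parallel gripper is mounted at the origin on the work surface. World frame = base frame: x ahead of the robot, y to its left, z up, the work surface at z = 0. Lengths are in m, angles in rad, forces in N, time in s.
With the tool pointing down it reaches from about 0.4 to 0.875 m from the base axis. Payload 6.5 kg.
Tool frame: the origin (TCP) lies on the centre line of the jaws, within the pads' length; the fingertips stand 17 mm ahead of it and the grasp point (between the pads) lies 2 mm behind it; z points along the fingers, y is the line along which they close (so a half turn about z gives the same grasp; the last joint's range is limited). The gripper opens to 85 mm and grips with 20 to 120 N. Pads are 22 mm wide; open, the fingers measure 114 mm over their backs; the gripper's body (76 mm by 85 mm) begins 54 mm behind the grasp point. The pads swing forward as they close: fully open they stand 13 mm farther back than shut.
Start: joints at [-1.313, 0.536, -0.004, 1.538, 0.003, 1.067, -0.071], TCP at [0.207, 0.616, 0.248] pointing down, gripper open.
Joint ranges: [-2.7, 2.7], [-0.37, 2.16], [-1.27, 1.26], [0.24, 2.4], [-1.31, 4.45], [0.19, 1.91], [-2.76, 2.76]. Speed limits (rad/s): [2.39, 2.39, 3.14, 3.14, 3.14, 3.14, 3.14].

### API

Orientations are given as a unit quaternion [x, y, z, w].
In Python, from rig import ctrl gives the robot as it stands. The module is installed in compiled form; this text tells all that it offers.
- The arm moves only by the tool send_rows, never from a script. Its argument "moves" is a list of rows, each a list of 2 entries, a list of its own where there are three numbers: the shift along the tool's x, y, z each as a share of 2.5 cm, from -1 to 1, then the turn, a rotation vector about the tool's x, y, z each as a share of 0.5 rad, from -1 to 1. In form: [[[x, y, z], [rx, ry, rz]], ...]. A call has 1 to 10 rows; each row shifts and turns the commanded pose from where the row before left it, along the tool's axes as they then stand; what a row does not reach is not made up. A row lasts 1/12 s, in which the tool goes at most 41.7 mm and 7.16 degrees, less where a joint would pass 70% of its speed; a pose out of reach is approached as far as the arm can. A call with a number of a shift or a turn outside -1 to 1 is refused whole. A call with a gripper value outside its range is refused whole. "fingers" is the opening, from -1 (shut) to 1 (fully open), set as the call begins (left out, the last holds). The fingers move at their own pace and stop on an object; the grip force is fixed at half the most. Time passes only in rows, so rows that do not move let the fingers close. It gives the time, the measured TCP pose, the force, the opening and the grip force at its end, in the units of the state.
- ctrl.observe(): the state, without advancing time (a new reading comes with each control period).
- ctrl.camera(name): name is "scene" or "top" or "wrist"; returns a dict with "img" (480x640x3 uint8, blue, green, red), "z_map" (480x640 float32, m along the optical axis (not along the pixel's ray), 0 where there is no reading), "intrinsics" (3x3 intrinsics, pixels), "camera_from_world" (4x4, takes a point from world to camera coordinates); the wrist camera has in their place "mount" (4x4, takes a point from camera to tool coordinates, whose origin is the TCP and whose axes are the flange's). Camera axes: x right, y down, z forward; pixel columns grow to the right and rows downward; lengths in m; the calibration is good to about 2 mm. A picture is of the moment at which its call begins: read the wrist's pose just before it.
- ctrl.finish_job(): hands the job in; it is judged then, once.
The state is a dict: "time": time; "q": joint angles; "dq": joint speeds; "joint_efforts": joint torques, N m; "eef_pos": TCP position; "ee_rot": TCP orientation; "ft_force": force on the tool from outside, world axes, zero at the start; "moment": the same for the moment, N m; "grip_width": finger opening in m; "grasp_force": force on a finger pad.
Only numpy, scipy, OpenCV 4.12 (cv2) and the standard library are available. Lean on these libraries where they do the work, as an engineer would, in place of code of your own. Each camera call takes 0.05 s, during which the arm holds its last target. There are 200 camera calls.

## Working session

There is one attempt and no reset: what is moved stays moved. The work goes in short steps, Python scripts to look and compute and a tool call to move; the robot and the scene stay as the last step left them, time stands still between calls to the robot, and variables do not carry over. Pictures are saved under pics/ and viewed, at most 10 in all, crops included, and the job is handed in when it is done.

Besides the shell and the picture viewer there is one more tool, called after "Emit:" in YAML: its name, and indented under it one key for each argument. send_rows: Moves the arm, as the interface text tells. Its arguments: {"type":"object","properties":{"moves":{"type":"array","items":{"type":"array"}},"fingers":{"type":"number"}},"required":["moves"]}

```bash
mkdir -p pics; cat > h.py <<'E'
import numpy as np, cv2
from rig import ctrl
from scipy.spatial.transform import Rotation as R
def cam(n):
    s=ctrl.observe(); c=ctrl.camera(n)
    if n=='wrist':
        T=np.eye(4);T[:3,:3]=R.from_quat(s['ee_rot']).as_matrix();T[:3,3]=s['eef_pos']
        c['wc']=T@c['mount']
    else: c['wc']=np.linalg.inv(c['camera_from_world'])
    return c
def pt(c,u,v,z=None):
    "world point of pixel from depth, or at plane height z"
    K=c['intrinsics']; d=c['wc'][:3,:3]@np.linalg.inv(K)@[u,v,1]; o=c['wc'][:3,3]
    k=c['z_map'][int(v),int(u)] if z is None else (z-o[2])/d[2]
    return o+k*d
E
python3 - <<'E'
from h import *
import pickle
for n in('top','scene'):
    c=cam(n); cv2.imwrite(f'pics/{n}.png',c['img']); pickle.dump(c,open(n+'.pkl','wb')); print(n,c['wc'].round(3).tolist(),c['intrinsics'][0,0])
s=ctrl.observe(); print(s)
E
```

```text
top [[0.029, -0.994, 0.107, 0.344], [-1.0, -0.028, 0.015, 0.041], [-0.012, -0.107, -0.994, 1.7], [0.0, 0.0, 0.0, 1.0]] 552.8148469041047
scene [[0.762, 0.524, -0.381, 1.074], [0.648, -0.607, 0.461, -0.626], [0.01, -0.598, -0.802, 1.259], [0.0, 0.0, 0.0, 1.0]] 590.68581868906
{'time': 0.1, 'q': array([-1.31317781,  0.53710237, -0.00444946,  1.53875249,  0.00257518,
        1.0673071 , -0.07117864]), 'dq': array([ 0.00107413, -0.00109284,  0.00033796, -0.00445225, -0.00052045,
       -0.00083488,  0.00021682]), 'joint_efforts': array([ 2.95266203e-03, -5.84564710e+01,  1.05193667e+00, -2.59772944e+01,
        1.26250103e-02,  4.61004805e-03, -2.15288182e-06]), 'eef_pos': array([0.20665048, 0.61570996, 0.24750133]), 'ee_rot': array([ 1.61158152e-01,  9.86928285e-01, -7.77512771e-04, -8.21954301e-05]), 'ft_force': array([ 1.10471376, -0.35849696, -0.09896949]), 'moment': array([ 0.04304504, -0.0283243 , -0.05738394]), 'grasp_force': 0.0, 'grip_width': 0.08554293831579628}
```

View pics/top.png

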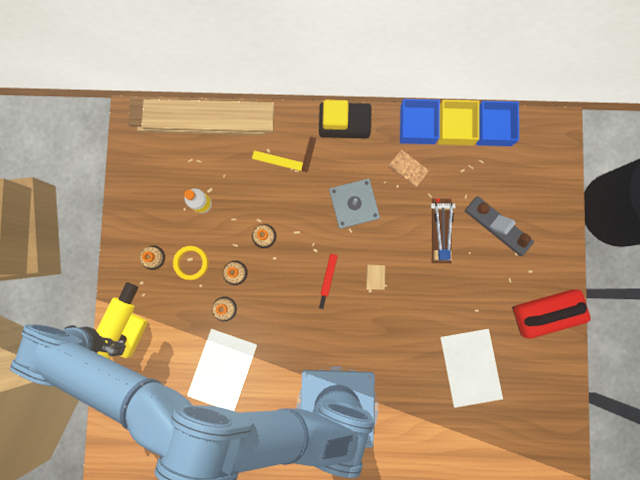

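View pics/scene.png

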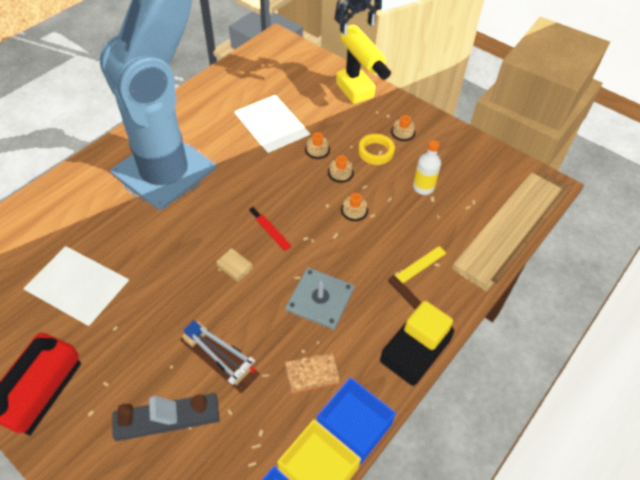

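The top view shows four bobbins at (264,236), (235,272), (152,257) and (224,309). The farthest right is the one at (264,236). The spindle is at (354,203), and the tweezers run from their hinge at (445,255) to the tips at about (442,200). Next I'll enlarge both views.

```bash
python3 - <<'E'
from h import *
import pickle
t=pickle.load(open('top.pkl','rb'));s=pickle.load(open('scene.pkl','rb'))
def crop(c,u,v,w,h,k): return cv2.resize(c['img'][v:v+h,u:u+w],None,fx=k,fy=k,interpolation=cv2.INTER_CUBIC)
a=np.vstack([np.hstack([crop(t,240,210,50,50,5),crop(t,325,170,60,50,5),crop(t,415,190,50,50,5)]),np.hstack([crop(s,330,185,50,60,5),crop(s,290,265,60,60,5),crop(s,175,315,50,60,5)])])
b=np.hstack([crop(t,420,190,50,80,5),crop(s,175,315,90,80,5)])
cv2.imwrite('pics/a.png',a);cv2.imwrite('pics/b.png',b)
for n,u,v in [('r1',264,236),('r2',235,272),('r3',152,257),('r4',224,309),('plate',340,215),('hinge',445,255)]: print(n,pt(t,u,v).round(4))
E
```

```text
r1 [0.5009 0.2318 0.0625]
r2 [0.3916 0.3141 0.059 ]
r3 [0.4295 0.5663 0.0518]
r4 [0.2797 0.3523 0.0008]
plate [0.5769 0.006  0.0141]
hinge [ 0.4603 -0.3091  0.0497]
```

View pics/a.png

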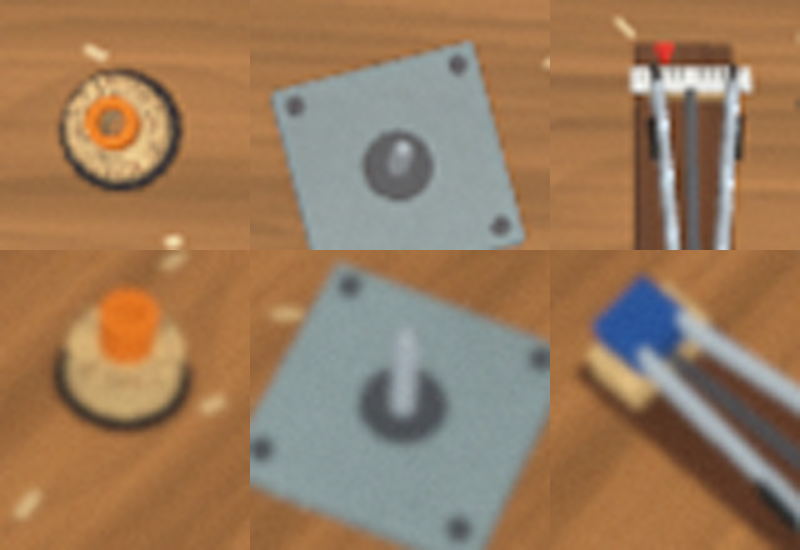

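View pics/b.png

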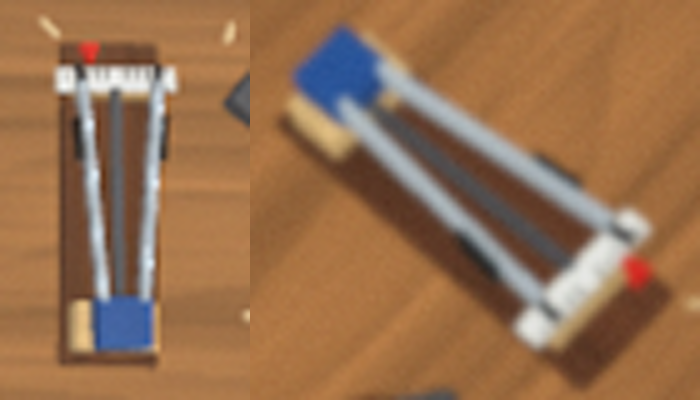

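In the crops I read these pixel positions:

| Point | Top view | Scene view |
|---|---|---|
| Core top | (262.2,234.2) | (355.4,194.4) |
| Spindle tip | (355.3,199.0) | (320.6,280.6) |
| White bar centre | (442.8,205.6) | (241.2,370.2) |
| Blue block | (444.6,254.2) | (192.6,330.6) |

I'll triangulate from these.

```bash
python3 - <<'E'
from h import *
import pickle
t=pickle.load(open('top.pkl','rb'));s=pickle.load(open('scene.pkl','rb'))
P=lambda c:c['intrinsics']@c['camera_from_world'][:3]
for n,a,b,z in [('core top',(262.2,234.2),(355.4,194.4),.058),('spindle',(355.3,199),(320.6,280.6),.081),('bar',(442.8,205.6),(241.2,370.2),.034),('hinge',(444.6,254.2),(192.6,330.6),.05)]:
    X=cv2.triangulatePoints(P(t),P(s),np.array(a,float),np.array(b,float)); X=(X[:3]/X[3]).ravel()
    print(n,X.round(4),pt(t,*a,z).round(4),pt(s,*b,z).round(4))
print('flange',pt(t,263.8,235.4,.003).round(4),'boss',pt(t,354.2,202.6,.015).round(4))
w=cam('wrist');print(w['mount'].round(3).tolist(),w['intrinsics'].round(1).tolist())
E
```

```text
core top [0.5072 0.2384 0.0648] [0.5066 0.2379 0.058 ] [0.505  0.2445 0.058 ]
spindle [ 0.6171 -0.0366  0.0801] [ 0.6168 -0.0367  0.081 ] [ 0.6176 -0.0368  0.081 ]
bar [ 0.6131 -0.3057  0.0278] [ 0.6115 -0.3051  0.034 ] [ 0.6159 -0.3069  0.034 ]
hinge [ 0.4637 -0.3107  0.0359] [ 0.4626 -0.3078  0.05  ] [ 0.4709 -0.3142  0.05  ]
flange [0.5085 0.2395 0.003 ] boss [ 0.6165 -0.0367  0.015 ]
[[0.001, -0.958, -0.286, 0.073], [1.0, 0.001, -0.0, -0.0], [0.001, -0.286, 0.958, -0.124], [0.0, 0.0, 0.0, 1.0]] [[368.5, 0.0, 323.2], [0.0, 368.5, 241.1], [0.0, 0.0, 1.0]]
```

```bash
cat >> h.py <<'E'
def plan(xyz,yaw=0.0,rot0=None):
    "yaw: angle of tool y from world y (ccw). prints residual turn share, then shift in tool axes (after the turn)"
    s=ctrl.observe(); M=R.from_quat(s['ee_rot'])
    T=R.from_matrix(np.array([[-1,0,0],[0,1,0],[0,0,-1.]])); T=R.from_euler('z',yaw)*T
    rv=(M.inv()*T).as_rotvec(); d=T.inv().apply(np.array(xyz)-s['eef_pos'])
    print('t',round(s['time'],2),'pos',s['eef_pos'].round(4),'turn shares',(rv/.5).round(3),'shift shares',(d/.025).round(2),'rows',np.ceil(abs(d).max()/.025))
E
python3 -c "
from h import *
plan((.507,.239,.22),0)"
```

```text
t 0.15 pos [0.2067 0.6158 0.2476] turn shares [-0.003 -0.    -0.648] shift shares [-12.01 -15.07   1.11] rows 16.0
```

Emit:
send_rows:
  moves:
    - [[0,0,0],[0,0,-0.216]]
    - [[0,0,0],[0,0,-0.216]]
    - [[0,0,0],[0,0,-0.216]]
    - [[-0.6,-0.75,0],[0,0,0]]
    - [[-0.6,-0.75,0],[0,0,0]]
    - [[-0.6,-0.75,0],[0,0,0]]
    - [[-0.6,-0.75,0],[0,0,0]]
    - [[-0.6,-0.75,0],[0,0,0]]
    - [[-0.6,-0.75,0],[0,0,0]]
    - [[-0.6,-0.75,0],[0,0,0]]
  fingers: 1

```text
time: 0.98
eef_pos: [0.3124, 0.4838, 0.2481]
ee_rot: [-0.0, 1.0, -0.0, -0.0]
ft_force: [0.9, 0.2, 0.2]
grip_width: 0.0854
grasp_force: 0.0
```

Emit:
send_rows:
  moves:
    - [[-0.6,-0.75,0],[0,0,0]]
    - [[-0.6,-0.75,0],[0,0,0]]
    - [[-0.6,-0.75,0],[0,0,0]]
    - [[-0.6,-0.75,0],[0,0,0]]
    - [[-0.6,-0.75,0],[0,0,0]]
    - [[-0.6,-0.75,0.1],[0,0,0]]
    - [[-0.6,-0.75,0.2],[0,0,0]]
    - [[-0.6,-0.75,0.2],[0,0,0]]
    - [[-0.6,-0.75,0.2],[0,0,0]]
    - [[-0.6,-0.75,0.2],[0,0,0]]

```text
time: 1.82
eef_pos: [0.4623, 0.2964, 0.2254]
ee_rot: [-0.0, 1.0, -0.0, -0.0]
ft_force: [-0.1, 0.3, 0.2]
grip_width: 0.0854
grasp_force: 0.0
```

```bash
python3 -c "
from h import *
plan((.507,.239,.22),0)"
```

```text
t 1.82 pos [0.4623 0.2964 0.2254] turn shares [-0.    -0.001  0.001] shift shares [-1.79 -2.3   0.22] rows 3.0
```

Emit:
send_rows:
  moves:
    - [[-0.5,-0.7,0],[0,0,0]]
    - [[-0.5,-0.7,0],[0,0,0]]
    - [[-0.4,-0.4,0],[0,0,0]]
    - [[0,0,0],[0,0,0]]
    - [[0,0,0],[0,0,0]]

```text
time: 2.23
eef_pos: [0.4969, 0.2522, 0.2256]
ee_rot: [0.001, 1.0, -0.0, -0.0]
ft_force: [-0.2, 0.5, 0.0]
grip_width: 0.0852
grasp_force: 0.0
```

```bash
cat >> h.py <<'E'
def orange(c,box=None,amin=150):
    "fit ellipse/circle to biggest orange blobs; returns centre px and diameter"
    h=cv2.cvtColor(c['img'],cv2.COLOR_BGR2HSV); m=cv2.inRange(h,(5,215,170),(14,255,255))
    cs,_=cv2.findContours(m,cv2.RETR_EXTERNAL,cv2.CHAIN_APPROX_NONE)
    return [(cv2.fitEllipse(k),cv2.contourArea(k)) for k in cs if cv2.contourArea(k)>amin]
E
python3 -c "
from h import *
plan((.507,.239,.22),0)
c=cam('wrist'); cv2.imwrite('pics/w1.png',c['img']); print(orange(c))
import pickle; pickle.dump(c,open('w1.pkl','wb'))"
```

```text
t 2.23 pos [0.4969 0.2522 0.2256] turn shares [-0.    -0.001 -0.003] shift shares [-0.4  -0.53  0.22] rows 1.0
[]
```

View pics/w1.png

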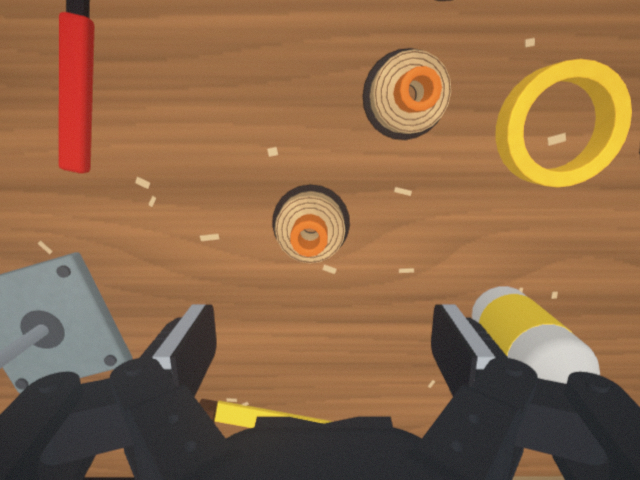

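```bash
python3 - <<'E'
from h import *
import pickle
c=pickle.load(open('w1.pkl','rb'));t=pickle.load(open('top.pkl','rb'))
h=cv2.cvtColor(c['img'],cv2.COLOR_BGR2HSV);print(h[255,310],h[240,296])
m=cv2.inRange(h,(3,190,150),(15,255,255));m[:,:280]=0;m[:,345:]=0;m[:200]=0;m[270:]=0
v,u=np.nonzero(m);print(u.min(),u.max(),v.min(),v.max(),len(u))
print(pt(c,310,254).round(4),pt(c,310,224).round(4))
for p in [(309.5,238.5)]: print(pt(c,*p,.058).round(4))
P=lambda c:c['intrinsics']@np.linalg.inv(c['wc'])[:3]
X=cv2.triangulatePoints(P(t),P(c),np.array((262.2,234.2)),np.array((309.5,238.5)));print((X[:3]/X[3]).T.round(4))
# flange/plate rim at bottom
print('flange ',[pt(c,*p,.005).round(4) for p in [(273,225),(349,225)]])
E
```

```text
[ 13 193 225] [ 13 196 230]
291 326 215 255 894
[0.5231 0.2404 0.0563] [0.4969 0.2407 0.0572]
[0.509  0.2402 0.058 ]
[[0.5071 0.2386 0.0594]]
flange  [array([0.5109, 0.2031, 0.005 ]), array([0.5109, 0.2764, 0.005 ])]
```

The picture shows the bobbin core's top at (309.5,238.5), which puts it at about (0.5075, 0.240, 0.059). That agrees with the 58 mm given. I'll descend onto the core.

```bash
python3 -c "
from h import *
plan((.5075,.240,.051),0)"
```

```text
t 2.28 pos [0.4962 0.2533 0.2256] turn shares [ 0.001 -0.002  0.001] shift shares [-0.45 -0.53  6.98] rows 7.0
```

Emit:
send_rows:
  moves:
    - [[-0.45,-0.53,0.8],[0,0,0]]
    - [[0,0,0.9],[0,0,0]]
    - [[0,0,0.9],[0,0,0]]
    - [[0,0,0.9],[0,0,0]]
    - [[0,0,0.5],[0,0,0]]
    - [[0,0,0],[0,0,0]]
    - [[0,0,0],[0,0,0]]

```text
time: 2.87
eef_pos: [0.507, 0.2405, 0.1255]
ee_rot: [-0.001, 1.0, -0.0, -0.001]
ft_force: [0.3, -0.5, 0.7]
grip_width: 0.0854
grasp_force: 0.0
```

```bash
python3 - <<'E'
from h import *
plan((.5075,.240,.051),0)
c=cam('wrist')
h=cv2.cvtColor(c['img'],cv2.COLOR_BGR2HSV)
m=cv2.inRange(h,(3,190,150),(15,255,255));v,u=np.nonzero(m)
L,n,st,ce=cv2.connectedComponentsWithStats(m)[0:4]
for q in st:
    if q[4]>300: print(q)
cv2.imwrite('pics/w2.png',c['img'])
for q in st[1:]:
    if q[4]>300: print(pt(c,q[0],q[1]+q[3]-20,.058),pt(c,q[0]+q[2],q[1]+q[3]-20,.058),pt(c,q[0]+q[2]/2,q[1]+q[3],.058))
E
```

```text
t 2.87 pos [0.507  0.2405 0.1255] turn shares [-0.    -0.003  0.004] shift shares [-0.02 -0.02  2.98] rows 3.0
[     0      0    640    480 300993]
[ 451    7   83   77 4032]
[ 296  234   53   62 2168]
[0.40338094 0.30029983 0.058     ] [0.4032612  0.33977591 0.058     ] [0.41212579 0.32121693 0.058     ]
[0.51185302 0.22462618 0.058     ] [0.51176079 0.2542692  0.058     ] [0.52401613 0.2394782  0.058     ]
```

Emit:
send_rows:
  moves:
    - [[0,0,0.8],[0,0,0]]
    - [[0,0,0.8],[0,0,0]]
    - [[0,0,0.8],[0,0,0]]
    - [[-0.02,-0.03,0.54],[0,0,0]]
    - [[0,0,0],[0,0,0]]
    - [[0,0,0],[0,0,0]]
    - [[0,0,0],[0,0,0]]

```text
time: 3.5
eef_pos: [0.5096, 0.2391, 0.0536]
ee_rot: [-0.0, 1.0, 0.001, 0.001]
ft_force: [0.6, 0.7, 0.8]
grip_width: 0.0854
grasp_force: 0.0
```

Emit:
send_rows:
  moves:
    - [[0,0,0],[0,0,0]]
    - [[0,0,0],[0,0,0]]
    - [[0,0,0],[0,0,0]]
    - [[0,0,0],[0,0,0]]
    - [[0,0,0],[0,0,0]]
    - [[0,0,0],[0,0,0]]
    - [[0,0,0],[0,0,0]]
    - [[0,0,0],[0,0,0]]
  fingers: -1

```text
time: 4.17
eef_pos: [0.509, 0.2388, 0.0531]
ee_rot: [0.0, 1.0, 0.0, 0.0]
ft_force: [-1.8, -0.0, 6.7]
grip_width: 0.0302
grasp_force: 59.0
```

Gripped. Next I'll lift about 105 mm and move over to near the spindle.

Emit:
send_rows:
  moves:
    - [[0,0,-0.4],[0,0,0]]
    - [[0,0,-0.8],[0,0,0]]
    - [[0,0,-0.8],[0,0,0]]
    - [[0,0,-0.8],[0,0,0]]
    - [[0,0,-0.8],[0,0,0]]
    - [[0,0,-0.6],[0,0,0]]
    - [[0,0,0],[0,0,0]]
    - [[0,0,0],[0,0,0]]

```text
time: 4.83
eef_pos: [0.5088, 0.2386, 0.1578]
ee_rot: [-0.0, 1.0, 0.0, 0.001]
ft_force: [-0.5, -1.2, -2.2]
grip_width: 0.0303
grasp_force: 59.8
```

```bash
python3 - <<'E'
from h import *
plan((.617,-.037,.155),0)
print(ctrl.observe()['grip_width'],ctrl.observe()['ft_force'],ctrl.observe()['moment'])
E
```

```text
t 4.83 pos [0.5088 0.2386 0.1578] turn shares [0.001 0.002 0.001] shift shares [ -4.33 -11.02   0.11] rows 12.0
0.0303132959181844 [-0.49257725 -1.16510622 -2.15718864] [1.70217365e-02 6.34427330e-03 9.65951165e-05]
```

Emit:
send_rows:
  moves:
    - [[-0.2,-0.5,0],[0,0,0]]
    - [[-0.3,-0.8,0],[0,0,0]]
    - [[-0.3,-0.8,0],[0,0,0]]
    - [[-0.3,-0.8,0],[0,0,0]]
    - [[-0.3,-0.8,0],[0,0,0]]
    - [[-0.3,-0.8,0],[0,0,0]]
    - [[-0.3,-0.8,0],[0,0,0]]
    - [[-0.3,-0.8,0],[0,0,0]]
    - [[-0.3,-0.8,0],[0,0,0]]
    - [[-0.3,-0.8,0],[0,0,0]]

```text
time: 5.67
eef_pos: [0.5804, 0.0435, 0.1556]
ee_rot: [0.0, 1.0, -0.001, -0.002]
ft_force: [0.6, -0.3, -2.2]
grip_width: 0.03
grasp_force: 59.8
```

Emit:
send_rows:
  moves:
    - [[-0.4,-0.8,0],[0,0,0]]
    - [[-0.4,-0.8,0],[0,0,0]]
    - [[-0.3,-0.8,0],[0,0,0]]
    - [[-0.2,-0.5,0],[0,0,0]]
    - [[-0.1,-0.2,0],[0,0,0]]
    - [[0,0,0],[0,0,0]]
    - [[0,0,0],[0,0,0]]
    - [[0,0,0],[0,0,0]]

```text
time: 6.33
eef_pos: [0.6156, -0.0295, 0.1569]
ee_rot: [-0.001, 1.0, 0.001, -0.001]
ft_force: [0.4, -0.1, -1.5]
grip_width: 0.0301
grasp_force: 59.8
```

```bash
python3 - <<'E'
from h import *
plan((.617,-.037,.155),0)
a=cam('top');b=cam('scene');c=cam('wrist')
import pickle; pickle.dump((a,b,c),open('s1.pkl','wb'))
k=lambda i,u,v,w,h,f:cv2.resize(i['img'][v:v+h,u:u+w],(int(w*f),int(h*f)),interpolation=cv2.INTER_CUBIC)
cv2.imwrite('pics/s1.png',np.hstack([k(c,160,120,320,360,1.25),k(b,270,200,100,112.5.__int__()+1,4)[:450]]))
E
```

```text
t 6.33 pos [ 0.6156 -0.0295  0.1569] turn shares [ 0.002 -0.002  0.005] shift shares [-0.05 -0.3   0.08] rows 1.0
```

View pics/s1.png

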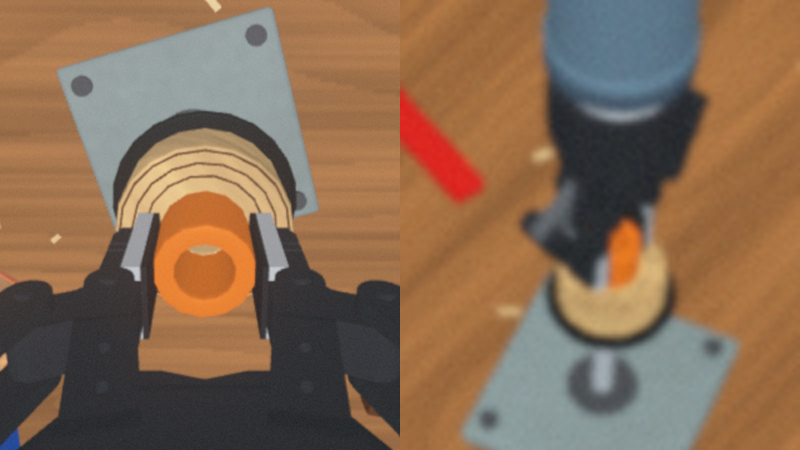

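The wrist view shows the held core's ring centred at full-image (323,337), and plate screws at (225.6,188.8) and (364.8,148). In the scene view the bobbin hangs above and just off the spindle. I'll check the spindle against the plate screws and the ring against the tool axis.

```bash
python3 - <<'E'
from h import *
import pickle
t=pickle.load(open('top.pkl','rb'));a,b,c=pickle.load(open('s1.pkl','rb'))
def dark(c,u,v,r):
    g=cv2.cvtColor(c['img'],cv2.COLOR_BGR2GRAY)[v-r:v+r+1,u-r:u+r+1].astype(float)
    w=np.clip(np.percentile(g,60)-g-15,0,None);y,x=np.mgrid[-r:r+1,-r:r+1]
    return u+(w*x).sum()/w.sum(),v+(w*y).sum()/w.sum()
S=[dark(t,*p,4) for p in [(333,191),(366,182),(375,215),(341,223)]]
W=[pt(t,*p,.015) for p in S]; print(np.round(S,1).tolist(),np.round(W,4).tolist(),np.mean(W,0).round(4))
for i in range(4): print(np.linalg.norm(W[i]-W[i-1]).round(4))
for p in [(226,189),(365,148)]:
    q=dark(c,*p,13);print(np.round(q,1),pt(c,*q,.015).round(4))
q=dark(b,0,0,0) if 0 else None
for z in (.158,.162): print('core',pt(c,322.9,337,z).round(4),'bottom edge',pt(c,322.9,120+315/1.25,z).round(4))
print(pt(c,323,120+300/1.25))
E
```

```text
[[332.7, 190.6], [366.0, 181.4], [375.6, 214.8], [340.7, 223.7]] [[0.6523, 0.0304, 0.015], [0.684, -0.0718, 0.015], [0.5805, -0.1033, 0.015], [0.55, 0.0033, 0.015]] [ 0.6167 -0.0354  0.015 ]
0.1059
0.107
0.1081
0.1109
[225.  188.4] [ 0.583  -0.1014  0.015 ]
[364.5 147.7] [ 0.5541 -0.0014  0.015 ]
core [ 0.618  -0.0304  0.158 ] bottom edge [ 0.6335 -0.0304  0.158 ]
core [ 0.6155 -0.0304  0.162 ] bottom edge [ 0.6306 -0.0304  0.162 ]
[ 0.62707329 -0.03036314  0.15941899]
```

Emit:
send_rows:
  moves:
    - [[-0.07,-0.25,0],[0,0,0]]
    - [[0,0,0],[0,0,0]]
    - [[0,0,0],[0,0,0]]
    - [[0,0,0],[0,0,0]]

```text
time: 6.82
eef_pos: [0.618, -0.0378, 0.1573]
ee_rot: [0.0, 1.0, 0.0, 0.0]
ft_force: [0.2, -0.3, -1.4]
grip_width: 0.0304
grasp_force: 59.8
```

```bash
python3 - <<'E'
from h import *
for i in range(4):
    c=cam('wrist'); plan((.6175,-.0365,.12),0)
cv2.imwrite('pics/s2.png',np.hstack([c['img'][120:480,200:440]]))
b=cam('scene');a=cam('top')
k=lambda i,u,v,w,h,f:cv2.resize(i['img'][v:v+h,u:u+w],(int(w*f),int(h*f)),interpolation=cv2.INTER_CUBIC)
cv2.imwrite('pics/s2.png',np.hstack([cv2.resize(c['img'][120:480,200:440],(400,600)),k(b,280,230,80,120,5)]))
E
```

```text
t 6.87 pos [ 0.6179 -0.0376  0.1573] turn shares [ 0. -0.  0.] shift shares [0.02 0.05 1.49] rows 2.0
t 6.92 pos [ 0.618  -0.0376  0.1573] turn shares [0.    0.    0.001] shift shares [0.02 0.04 1.49] rows 2.0
t 6.97 pos [ 0.6179 -0.0375  0.1573] turn shares [ 0.    -0.     0.001] shift shares [0.02 0.04 1.49] rows 2.0
t 7.02 pos [ 0.618  -0.0375  0.1573] turn shares [0.    0.    0.001] shift shares [0.02 0.04 1.49] rows 2.0
```

View pics/s2.png

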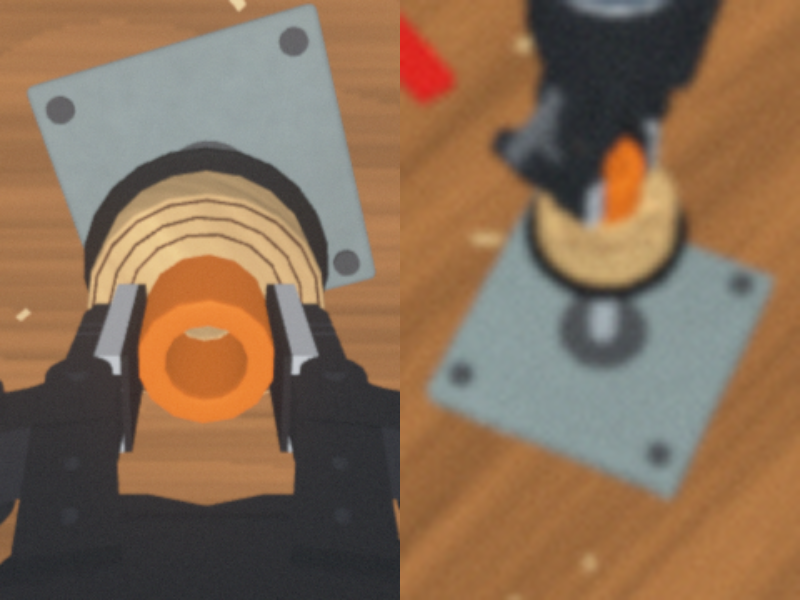

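In the wrist crop the screws A and C at full-image (236,186) and (407.6,277.8) are diagonal, and the ring is at (323.6,336). In the scene view the flange is centred at about (321.2,276).

```bash
python3 - <<'E'
from h import *
c=cam('wrist');b=cam('scene')
A,B,C=[pt(c,*p,.015) for p in [(236,185.7),(375.6,144.3),(407.4,277.6)]]
print(A.round(4),B.round(4),C.round(4),'mid',((A+C)/2).round(4),np.linalg.norm(A-B),np.linalg.norm(B-C))
for z in(.159,.162): print(pt(c,323.4,336,z).round(4))
print('flange scene',pt(b,321.2,276,.106).round(4)); plan((0.617,-.0367,.12))
# wrist: flange left/right edges crop x 85,328 at y~255
for x in (85,328): print(pt(c,200+x*.6-.2,120+255*.6,.106).round(4))
E
```

```text
[ 0.5831 -0.1013  0.015 ] [ 0.554  -0.0016  0.015 ] [0.6544 0.0274 0.015 ] mid [ 0.6188 -0.0369  0.015 ] 0.10385634401435709 0.10446910243906495
[ 0.6191 -0.0381  0.159 ]
[ 0.6173 -0.0381  0.162 ]
flange scene [ 0.6203 -0.0388  0.106 ]
t 7.22 pos [ 0.6179 -0.0376  0.1573] turn shares [ 0.    -0.     0.001] shift shares [0.04 0.04 1.49] rows 2.0
[ 0.6147 -0.0752  0.106 ]
[ 0.6146 -0.0007  0.106 ]
```

Emit:
send_rows:
  moves:
    - [[0,0.04,0.2],[0,0,0]]
    - [[0,0,0.3],[0,0,0]]
    - [[0,0,0.3],[0,0,0]]
    - [[0,0,0.3],[0,0,0]]
    - [[0,0,0.2],[0,0,0]]
    - [[0,0,0.1],[0,0,0]]
    - [[0,0,0],[0,0,0]]
    - [[0,0,0],[0,0,0]]

```text
time: 7.88
eef_pos: [0.618, -0.0368, 0.1222]
ee_rot: [-0.0, 1.0, -0.0, -0.0]
ft_force: [-0.8, 0.4, -2.4]
grip_width: 0.0299
grasp_force: 59.8
```

No contact so far, and the bobbin's underside is at about 69 mm, past the tip. I'll keep going down.

Emit:
send_rows:
  moves:
    - [[0,0,0.3],[0,0,0]]
    - [[0,0,0.3],[0,0,0]]
    - [[0,0,0.3],[0,0,0]]
    - [[0,0,0.3],[0,0,0]]
    - [[0,0,0.3],[0,0,0]]
    - [[0,0,0.3],[0,0,0]]
    - [[0,0,0.2],[0,0,0]]
    - [[0,0,0.1],[0,0,0]]
    - [[0,0,0],[0,0,0]]
    - [[0,0,0],[0,0,0]]

```text
time: 8.72
eef_pos: [0.6181, -0.0367, 0.0698]
ee_rot: [-0.0, 1.0, -0.0, 0.0]
ft_force: [0.9, -0.2, -1.7]
grip_width: 0.0297
grasp_force: 59.8
```

Emit:
send_rows:
  moves:
    - [[0,0,0.06],[0,0,0]]
    - [[0,0,0],[0,0,0]]
    - [[0,0,0],[0,0,0]]

```text
time: 8.97
eef_pos: [0.6181, -0.0367, 0.0686]
ee_rot: [-0.0, 1.0, -0.0, 0.0]
ft_force: [0.4, -0.2, -2.6]
grip_width: 0.0299
grasp_force: 59.8
```

Emit:
send_rows:
  moves:
    - [[0,0,0],[0,0,0]]
    - [[0,0,0],[0,0,0]]
    - [[0,0,0],[0,0,0]]
    - [[0,0,0],[0,0,0]]
    - [[0,0,0],[0,0,0]]
    - [[0,0,0],[0,0,0]]
    - [[0,0,0],[0,0,0]]
  fingers: 1

```text
time: 9.55
eef_pos: [0.618, -0.0367, 0.0684]
ee_rot: [-0.0, 1.0, 0.0, 0.0]
ft_force: [0.4, 0.5, 1.0]
grip_width: 0.0854
grasp_force: 0.0
```

```bash
python3 - <<'E'
from h import *
plan((.576,-.306,.16),0.025)
c=cam('wrist')
for p in [(323,280),(323,250),(323,300)]: print(pt(c,*p).round(4))
E
```

```text
t 9.55 pos [ 0.618  -0.0367  0.0684] turn shares [ 0.    0.   -0.05] shift shares [  1.95 -10.73  -3.67] rows 11.0
[ 0.6037 -0.0374  0.0525]
[ 0.5937 -0.0374  0.0438]
[ 0.6039 -0.0374  0.0709]
```

The bobbin is home: the roll top measures about 44 mm and should be 45 mm. I'll rise and go above the tweezers.

Emit:
send_rows:
  moves:
    - [[0,0,-0.5],[0,0,0]]
    - [[0,0,-0.9],[0,0,0]]
    - [[0,0,-0.9],[0,0,0]]
    - [[0,0,-0.9],[0,0,0]]
    - [[0,-0.3,-0.9],[0,0,0]]
    - [[0,-0.6,-0.9],[0,0,0]]
    - [[0.2,-0.9,-0.5],[0,0,0]]
    - [[0.2,-0.9,0],[0,0,0]]
    - [[0.2,-0.9,0],[0,0,0]]
    - [[0.2,-0.9,0],[0,0,0]]

```text
time: 10.43
eef_pos: [0.5979, -0.1503, 0.2073]
ee_rot: [-0.0, 1.0, -0.0, 0.001]
ft_force: [1.8, 0.2, 0.5]
grip_width: 0.0854
grasp_force: 0.0
```

Emit:
send_rows:
  moves:
    - [[0.2,-0.9,0],[0,0,0]]
    - [[0.2,-0.9,0],[0,0,0]]
    - [[0.2,-0.9,0],[0,0,0]]
    - [[0.2,-0.9,0],[0,0,0]]
    - [[0.2,-0.9,0],[0,0,0]]
    - [[0.2,-0.9,0],[0,0,0]]
    - [[0,-0.6,0],[0,0,-0.05]]
    - [[0,-0.2,0],[0,0,0]]
    - [[0,0,0],[0,0,0]]
    - [[0,0,0],[0,0,0]]
  fingers: 0.7

```text
time: 11.27
eef_pos: [0.5686, -0.3031, 0.2062]
ee_rot: [-0.013, 1.0, 0.0, 0.0]
ft_force: [-0.5, 0.4, -0.0]
grip_width: 0.0723
grasp_force: 0.0
```

```bash
python3 - <<'E'
from h import *
plan((.576,-.306,.16),0.025)
for i in range(3): c=cam('wrist')
plan((.576,-.306,.16),0.025)
import pickle; pickle.dump(c,open('w3.pkl','wb'))
cv2.imwrite('pics/w3.png',cv2.resize(c['img'][0:400,150:490],None,fx=1.5,fy=1.5,interpolation=cv2.INTER_CUBIC))
b=cam('top');print(ctrl.observe()['grip_width'])
for p in [(470,200),(475,215),(466,208)]: print(pt(b,*p).round(3))
E
```

```text
t 11.27 pos [ 0.5686 -0.3031  0.2062] turn shares [0.002 0.001 0.001] shift shares [-0.29 -0.13  1.85] rows 2.0
t 11.42 pos [ 0.5688 -0.3023  0.2059] turn shares [0.002 0.001 0.005] shift shares [-0.29 -0.15  1.84] rows 2.0
0.07238296266075729
[ 0.535 -0.245  0.59 ]
[ 0.499 -0.244  0.629]
[ 0.518 -0.235  0.598]
```

View pics/w3.png

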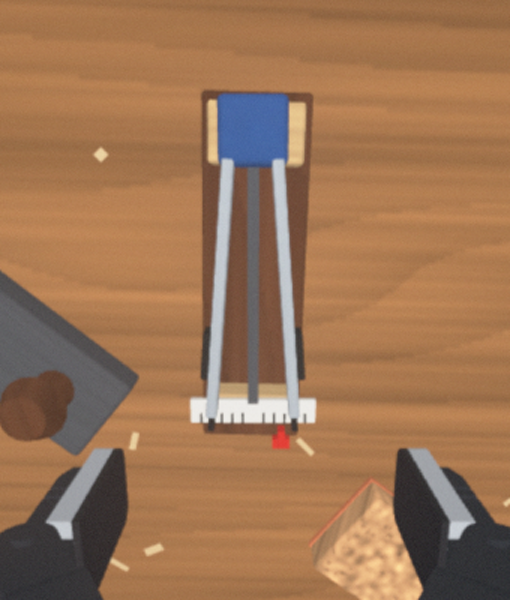

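The wrist view shows the following in crop pixels: bar centre (253.5,410), block centre (253,130), grips at x 205 and 301 over y 327–380, red pointer at (281,428) and left tip at (294,427). I'll turn these into world positions.

```bash
python3 - <<'E'
from h import *
import pickle
c=pickle.load(open('w3.pkl','rb'))
f=lambda x,y,z=None:pt(c,150+(x+.5)/1.5-.5,(y+.5)/1.5-.5,z).round(4)
print('bar depth',f(253.5,418),f(222,410),'block depth',f(253,130),'grip depth',f(303,350),f(204,350))
bar=f(253.5,410,.034);zb=f(253,130)[2]
print('bar',bar,'ends',f(191,410,.034),f(316,410,.034))
print('block',f(253,130,zb),'front',f(217,165,zb),f(289,165,zb),'back',f(217,95,zb),f(289,95,zb))
for x in(206,301): print('grip ends',f(x,327,.052),f(x,380,.052))
print('marker',f(281,428,.038),'tipL',f(294,430,.038),'tipR',f(211,430,.038))
print('plane corner',f(134,380),f(75,452),f(110,400))
print('sand',f(330,545))
E
```

```text
bar depth [ 0.6186 -0.3051  0.0336] [ 0.6144 -0.3233  0.0331] block depth [ 0.4662 -0.3089  0.0515] grip depth [ 0.5722 -0.2801  0.0517] [ 0.574  -0.332   0.0504]
bar [ 0.6135 -0.3052  0.034 ] ends [ 0.6145 -0.3411  0.034 ] [ 0.6125 -0.2693  0.034 ]
block [ 0.4662 -0.3089  0.0515] front [ 0.4822 -0.3256  0.0515] [ 0.4812 -0.2914  0.0515] back [ 0.4518 -0.3258  0.0515] [ 0.4508 -0.2927  0.0515]
grip ends [ 0.5612 -0.3308  0.052 ] [ 0.59   -0.3308  0.052 ]
grip ends [ 0.5598 -0.2818  0.052 ] [ 0.5886 -0.2804  0.052 ]
marker [ 0.6225 -0.2892  0.038 ] tipL [ 0.6236 -0.2817  0.038 ] tipR [ 0.6249 -0.3292  0.038 ]
plane corner [ 0.6047 -0.3782  0.0119] [ 0.6463 -0.4119  0.0271] [ 0.6123 -0.3892  0.027 ]
sand [ 0.711  -0.2533  0.0212]
```

Emit:
send_rows:
  moves:
    - [[-0.29,-0.15,0.3],[0,0,0]]
    - [[0,0,0.7],[0,0,0]]
    - [[0,0,0.9],[0,0,0]]
    - [[0,0,0.9],[0,0,0]]
    - [[0,0,0.9],[0,0,0]]
    - [[0,0,0.6],[0,0,0]]
    - [[0,0,0.2],[0,0,0]]
    - [[0,0,0],[0,0,0]]
    - [[0,0,0],[0,0,0]]
    - [[0,0,0],[0,0,0]]

```text
time: 12.3
eef_pos: [0.5765, -0.3082, 0.0945]
ee_rot: [-0.013, 1.0, -0.001, 0.001]
ft_force: [-0.5, -0.1, 0.6]
grip_width: 0.0725
grasp_force: 0.0
```

```bash
python3 - <<'E'
from h import *
plan((.576,-.306,.040),0.025)
c=cam('wrist')
cv2.imwrite('pics/w4.png',cv2.resize(c['img'][60:460,110:530],None,fx=1.4,fy=1.4,interpolation=cv2.INTER_CUBIC))
f=lambda x,y,z=None:pt(c,x,y,z).round(4)
E
```

```text
t 12.3 pos [ 0.5765 -0.3082  0.0945] turn shares [-0.002  0.004  0.001] shift shares [0.02 0.09 2.18] rows 3.0
```

View pics/w4.png

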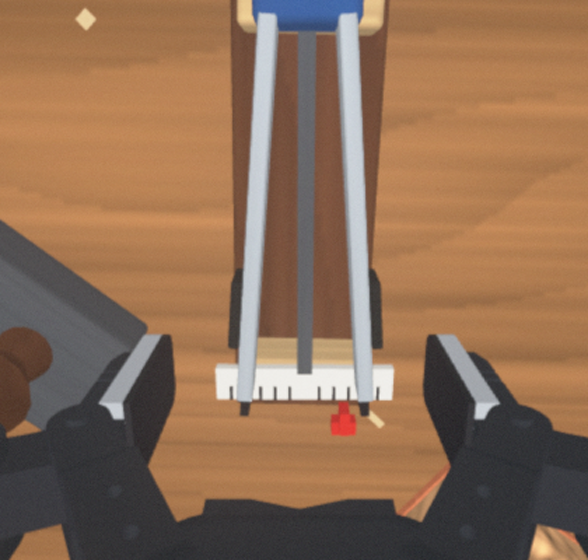

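The jaws' centre is about 2.5 mm to the right of the tweezers' midline (crop column 299 against 306). That matches the +0.1 correction. The tweezers look clear on both sides, so I'll descend.

Emit:
send_rows:
  moves:
    - [[0,0.1,0.4],[0,0,0]]
    - [[0,0,0.6],[0,0,0]]
    - [[0,0,0.6],[0,0,0]]
    - [[0,0,0.4],[0,0,0]]
    - [[0,0,0.18],[0,0,0]]
    - [[0,0,0],[0,0,0]]
    - [[0,0,0],[0,0,0]]
    - [[0,0,0],[0,0,0]]

```text
time: 13.02
eef_pos: [0.5758, -0.3056, 0.0392]
ee_rot: [-0.013, 1.0, -0.0, 0.0]
ft_force: [0.3, -0.4, 0.7]
grip_width: 0.0729
grasp_force: 0.0
```

Emit:
send_rows:
  moves:
    - [[0,0,0],[0,0,0]]
    - [[0,0,0],[0,0,0]]
    - [[0,0,0],[0,0,0]]
    - [[0,0,0],[0,0,0]]
    - [[0,0,0],[0,0,0]]
    - [[0,0,0],[0,0,0]]
  fingers: 0.05

```text
time: 13.52
eef_pos: [0.5764, -0.3056, 0.0402]
ee_rot: [-0.013, 1.0, -0.0, 0.001]
ft_force: [-0.1, -0.0, 5.9]
grip_width: 0.0449
grasp_force: 5.3
```

```bash
python3 - <<'E'
from h import *
plan((.576,-.306,.040),0.025)
for i in range(2): c=cam('wrist')
s=ctrl.observe();print(s['grip_width'],s['grasp_force'],s['ft_force'].round(1),s['moment'].round(2))
a=c['img'][230:400,200:440]
import pickle;pickle.dump(c,open('w5.pkl','wb'))
cv2.imwrite('pics/w5.png',cv2.resize(a,None,fx=3.3,fy=3.3,interpolation=cv2.INTER_CUBIC))
E
```

```text
t 13.52 pos [ 0.5764 -0.3056  0.0402] turn shares [-0.002  0.004  0.001] shift shares [ 0.02 -0.01  0.01] rows 1.0
0.045040821639226944 5.3353893756866455 [-0.5 -0.7  6. ] [0.1  0.08 0.02]
```

View pics/w5.png

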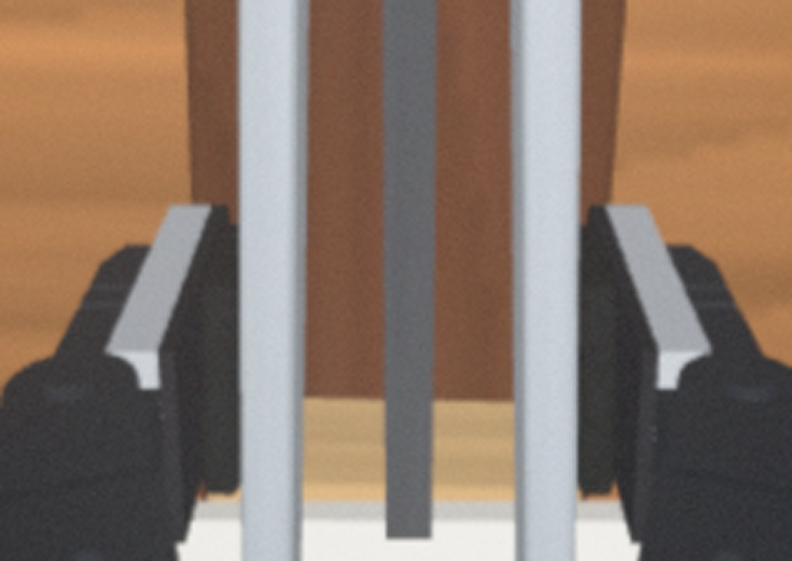

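The pads hold both rubber grips at W ≈ 45 mm, square and centred. I've used my 10 pictures, so from here I'll check by numbers. Lifting.

Emit:
send_rows:
  moves:
    - [[0,0,-0.1],[0,0,0]]
    - [[0,0,-0.3],[0,0,0]]
    - [[0,0,-0.5],[0,0,0]]
    - [[0,0,-0.5],[0,0,0]]
    - [[0,0,-0.5],[0,0,0]]
    - [[0,0,-0.3],[0,0,0]]
    - [[0,0,-0.1],[0,0,0]]
    - [[0,0,0],[0,0,0]]
    - [[0,0,0],[0,0,0]]

```text
time: 14.37
eef_pos: [0.5752, -0.3051, 0.0962]
ee_rot: [-0.013, 1.0, 0.0, -0.0]
ft_force: [0.7, 0.3, -1.5]
grip_width: 0.0451
grasp_force: 5.4
```

```bash
python3 - <<'E'
from h import *
plan((.576,-.306,.040),0.025)
for i in range(2): c=cam('wrist')
s=ctrl.observe();print(s['grip_width'],s['grasp_force'],s['ft_force'].round(1),s['moment'].round(2))
import pickle;pickle.dump(c,open('w6.pkl','wb'))
h=cv2.cvtColor(c['img'],cv2.COLOR_BGR2HSV);i=c['img'].astype(int)
red=(i[...,2]>130)&(i[...,1]<60)&(i[...,0]<60);v,u=np.nonzero(red);print('red',len(u),u.min() if len(u) else 0,u.max() if len(u) else 0,v.min() if len(u) else 0,v.max() if len(u) else 0)
for r in range(370,440,4):
    print(r,''.join('R' if red[r,x] else 'W' if h[r,x,2]>200 and h[r,x,1]<30 else 's' if h[r,x,1]<60 and h[r,x,2]>110 else 'k' if h[r,x,2]<70 else '.' for x in range(240,410,2)))
for p in [(300,100),(346,100),(324,200),(323,60)]: print(pt(c,*p).round(4))
T=np.linalg.inv(np.block([[R.from_quat(s['ee_rot']).as_matrix(),s['eef_pos'][:,None]],[np.zeros((1,3)),1]]))
g=c['z_map'];print('spine heights (world)',[pt(c,324,r).round(4).tolist() for r in(150,200,260,320,370)])
E
```

```text
t 14.37 pos [ 0.5752 -0.3051  0.0962] turn shares [ 0. -0.  0.] shift shares [-0.03 -0.04  2.25] rows 3.0
0.04481680156536189 5.352266281843185 [ 0.4 -0.4 -1.7] [-0.03 -0.01 -0.01]
red 0 0 0 0 0
370 kkkkkkkkkkkkkkkk.sWWWWWWss...................s............ssWWWWWWWskkkkkkkkkkkkkkkkk
374 kkkkkkkkkkkkkkkk.sWWWWWsss...................s............ssWWWWWWWskkkkkkkkkkkkkkkkk
378 kkkkk.kkkk...kk..sWWWWWWss...................s............ssWWWWWWWs.kkk..kkkkkkkkkkk
382 kkkkkkkkk.ssssssssWWWWWWsssssssssssssss......ssssssssssssssssWWWWWWsssssss.kkkkkkkkkk
386 kkkkkkkkkssssssWssWWWWWWsssWsWssWssWWWs......sssWWWWsWWWsssssWWWWWWssWWsWsskkkkkkkkkk
390 kkkkkkkk.WWWWWWWWsWWWWWsssWWWWWWWWWWWWW......sWWWWWWWWWWWWsssWWWWWWWWWWWWWWskkkkkkkkk
394 kkkkkk.ssWWWWWWWWssWWWWsssWWWWWWWWWWWWWWWWWWWWWWWWWWWWWWWWsssWWWWWsWWWWWWWWWs.kkkkkkk
398 kkkkkkksWWWWWWWWWsWWWWWsssWWWWWWWWWWWWWWWWWWWWWWWWWWWWWWWWsssWWWWWsWWWWWWWWWW.kkkkkkk
402 kkkkkkksWWWWWWWWWsWWWWWsssWWWWWWWWWWWWWWWWWWWWWWWWWWWWWWWWsssWWWWWsWWWWWWWWWskkkkkkkk
406 kkkkkkk.WWWWWs.WWsWWWWWsssWs.WWWWWs.WWWWWWWWWWWWssWWWWWssWWssWWWWWsWW.sWWWWW.kkkkkkkk
410 k
[... 275 characters left out ...]
kkkkkkkkkkkkkkkkkkkkkkkkkkkkkkkk.........kkkkkkkkkkkkkkkkkkkkkkkkkkkkkkkkkkkkkk
426 kkkkkkkkkkkkkkkkkkkkkkkkkkkkkkkkkkkkkkkkkkkkkkkkkkkkkkkkkkkkkkkkkkkkkkkkkkkkkkkkkkkkk
430 kkkkkkkkkkkkkkkkkkkkkkkkkkkkkkkkkkkkkkkkkkkkkkkkkkkkkkkkkkkkkkkkkkkkkkkkkkkkkkkkkkkkk
434 kkkkkkkkkkkkkkkkkkkkkkkkkkkkkkkkkkkkkkkkkkkkkkkkkkkkkkkkkkkkkkkkkkkkkkkkkkkkkkkkkkkkk
438 kkkkkkkkkkkkkkkkkkkkkkkkkkkkkkkkkkkkkkkkkkkkkkkkkkkkkkkkkkkkkkkkkkkkkkkkkkkkkkkkkkkkk
[ 0.4863 -0.3205  0.0063]
[ 0.4857 -0.2956  0.007 ]
[ 0.5259 -0.3066  0.0895]
[ 0.4808 -0.3082  0.0924]
spine heights (world) [[0.5085, -0.3071, 0.0899], [0.5259, -0.3066, 0.0895], [0.5485, -0.306, 0.0899], [0.5743, -0.3053, 0.0885], [0.5968, -0.3047, 0.0895]]
```

The tweezers are lifted and level: the spine is at 0.0895 along its whole length. The palm hides the tips, so I'll measure the leg angle from the legs' top faces and refine the marker's place from the earlier views.

```bash
cat > leg.py <<'E'
from h import *
def prof(row):  # half max edges of bright leg tops: returns (start,end) runs near expected cols
    r=row.astype(float).min(axis=1); return r
def tipoff(c,zc,rows=range(120,372,12),zl=.021):
    "zc: tweezers origin height. uses bright leg-top strips"
    res=[]
    h=cv2.cvtColor(c['img'],cv2.COLOR_BGR2HSV)
    for r in rows:
        m=(h[r,:,2]>195)&(h[r,:,1]<40); x=np.nonzero(m)[0]; L=x[(x>265)&(x<312)];Rr=x[(x>335)&(x<385)]
        if len(L)<4 or len(Rr)<4: continue
        a,b=pt(c,(L.min()+L.max())/2,r,zc+zl),pt(c,(Rr.min()+Rr.max())/2,r,zc+zl)
        wid=np.linalg.norm(pt(c,L.min()-.5,r,zc+zl)-pt(c,L.max()+.5,r,zc+zl))
        res.append(((a+b)[0]/2,np.linalg.norm(b-a)/2,wid))
    return np.array(res)
E
python3 - <<'E'
from leg import *
import pickle
c=pickle.load(open('w6.pkl','rb')); q=tipoff(c,.0847)
ox=.5757
print(np.c_[(q[:,0]-ox)*1e3,q[:,1:]*1e3].round(1).tolist())
k=np.polyfit(q[:,0]-ox,q[:,1],1);print('fit',k,'at-100',np.polyval(k,-.1),'tip46',np.polyval(k,.046))
# marker
w=pickle.load(open('w3.pkl','rb'))['img']
def rd(i): i=i.astype(int);return (i[...,2]>120)&(i[...,1]<70)&(i[...,0]<70)
m=rd(w)[275:305,310:370]
for r in range(30):
    x=np.nonzero(m[r])[0]
    if len(x): print('w3 red',275+r,310+x.min(),310+x.max(),end='; ')
g=w.min(axis=2)
for r in (282,284,285,286,288): print('\nw3',r,w[r,285:352].max(axis=1).tolist())
p=cv2.imread('pics/w4.png');m=rd(p)
for r in range(395,440,3):
    x=np.nonzero(m[r,300:400])[0]
    if len(x): print('w4 red',r,300+x.min(),300+x.max(),end='; ')
for r in (406,410): print('\nw4',r,p[r,236:256].max(axis=1).tolist(),p[r,355:376].max(axis=1).tolist())
E
```

```text
[[-76.6, 12.6, 5.0], [-73.2, 12.7, 5.1], [-69.7, 12.8, 5.1], [-66.2, 12.9, 4.9], [-62.6, 13.1, 4.6], [-59.0, 13.2, 4.6], [-55.2, 13.3, 4.7], [-51.4, 13.5, 5.0], [-47.6, 13.5, 4.8], [-43.6, 13.7, 4.8], [-39.6, 13.8, 4.9], [-35.5, 13.9, 4.9], [-31.4, 14.0, 5.0], [-27.1, 14.2, 5.0], [-22.8, 14.4, 4.7], [-18.3, 14.6, 4.8], [-13.8, 14.7, 4.8], [-9.2, 14.9, 4.9], [-4.5, 15.1, 4.9], [0.3, 15.1, 4.6], [5.2, 15.3, 4.3]]
fit [0.03390419 0.01517042] at-100 0.011779998789969534 tip46 0.01673001060863238
w3 red 284 335 338; w3 red 285 335 339; w3 red 286 335 339; w3 red 287 335 338; w3 red 288 335 339; w3 red 289 334 339; w3 red 290 332 341; w3 red 291 332 341; w3 red 292 332 341; w3 red 293 332 341; w3 red 294 333 341; w3 red 295 333 341; w3 red 296 332 341; w3 red 297 333 341; 
w3 282 [148, 128, 130, 111, 74, 64, 67, 70, 100, 129, 132, 128, 112, 118, 141, 142, 142, 139, 132, 111, 119, 146, 149, 153, 152, 140, 116, 127, 148, 152, 149, 149, 151, 148, 154, 155, 156, 156, 152, 143, 130, 142, 149, 152, 147, 148, 138, 115, 136, 145, 153, 158, 155, 143, 122, 137, 148, 150, 129, 83, 65, 67, 79, 132, 18
[... 1275 characters left out ...]
, 193, 220, 222, 220, 204, 148, 124, 121, 120, 118, 117, 115, 125, 155, 178, 183, 179]
w4 red 404 339 347; w4 red 407 339 347; w4 red 410 339 348; w4 red 413 339 348; w4 red 416 332 353; w4 red 419 332 354; w4 red 422 332 354; w4 red 425 332 354; w4 red 428 332 354; w4 red 431 333 353; w4 red 434 342 346; 
w4 406 [180, 177, 172, 155, 118, 78, 66, 63, 64, 64, 66, 66, 69, 98, 144, 176, 178, 178, 177, 178] [169, 164, 157, 130, 93, 66, 60, 59, 59, 57, 57, 58, 65, 94, 141, 175, 174, 175, 173, 172, 173]

w4 410 [181, 178, 173, 152, 114, 77, 64, 63, 66, 63, 63, 73, 93, 123, 159, 180, 180, 180, 179, 178] [178, 177, 177, 169, 134, 86, 65, 58, 59, 58, 57, 59, 67, 96, 145, 182, 184, 180, 175, 176, 173]
```

The marker comes out at 15.8 mm (views give 16.1 and 15.6). The left tip is at about 17.0 mm now, so W should be about 43.2 mm, which is fingers 0.01. I'll raise and squeeze.

Emit:
send_rows:
  moves:
    - [[0,0,-0.2],[0,0,0]]
    - [[0,0,-0.4],[0,0,0]]
    - [[0,0,-0.4],[0,0,0]]
    - [[0,0,-0.3],[0,0,0]]
    - [[0,0,-0.1],[0,0,0]]
    - [[0,0,0],[0,0,0]]
    - [[0,0,0],[0,0,0]]
  fingers: 0.01

```text
time: 15.05
eef_pos: [0.5755, -0.3053, 0.1316]
ee_rot: [-0.013, 1.0, -0.0, 0.0]
ft_force: [0.1, -0.2, -1.5]
grip_width: 0.0431
grasp_force: 5.8
```

```bash
python3 - <<'E'
from leg import *
plan((.5715,-.038,.13),0.025)
c=cam('wrist');s=ctrl.observe();print(s['grip_width'],s['grasp_force'],s['ft_force'].round(1))
print('spine',[pt(c,324,r)[2].round(4) for r in(60,150,200,260,320,370)])
q=tipoff(c,s['eef_pos'][2]-.0115);ox=s['eef_pos'][0]
k=np.polyfit(q[:,0]-ox,q[:,1],1);print('fit',k,'at-100',np.polyval(k,-.1),'tip',np.polyval(k,.046),.012+.146*k[0])
E
```

```text
t 15.05 pos [ 0.5755 -0.3053  0.1316] turn shares [-0.     0.001  0.   ] shift shares [-0.11 10.69  0.06] rows 11.0
0.043121712709431936 5.795443877577782 [-0.4 -0.1 -1.3]
spine [np.float64(0.1269), np.float64(0.1244), np.float64(0.1251), np.float64(0.1238), np.float64(0.1242), np.float64(0.1241)]
fit [0.02453697 0.01440532] at-100 0.011951628119742062 tip 0.015534025447331715 0.015582397327589655
```

The tip is now at 15.6–15.8 mm, on the mark. I'll carry it over the roll gently.

Emit:
send_rows:
  moves:
    - [[0,0.2,0],[0,0,0]]
    - [[0,0.4,0],[0,0,0]]
    - [[0,0.6,0],[0,0,0]]
    - [[0,0.6,0],[0,0,0]]
    - [[0,0.6,0],[0,0,0]]
    - [[0,0.6,0],[0,0,0]]
    - [[0,0.6,0],[0,0,0]]
    - [[0,0.6,0],[0,0,0]]
    - [[0,0.6,0],[0,0,0]]
    - [[0,0.6,0],[0,0,0]]

```text
time: 15.93
eef_pos: [0.572, -0.1686, 0.1314]
ee_rot: [-0.013, 1.0, 0.0, 0.0]
ft_force: [0.4, -0.7, -0.9]
grip_width: 0.0432
grasp_force: 5.8
```

Emit:
send_rows:
  moves:
    - [[0,0.6,0],[0,0,0]]
    - [[0,0.6,0],[0,0,0]]
    - [[0,0.6,0],[0,0,0]]
    - [[0,0.6,0],[0,0,0]]
    - [[0,0.6,0],[0,0,0]]
    - [[0,0.6,0],[0,0,0]]
    - [[0,0.6,0],[0,0,0]]
    - [[-0.1,0.6,0],[0,0,0]]
    - [[0,0.4,0],[0,0,0]]
    - [[0,0.2,0],[0,0,0]]

```text
time: 16.77
eef_pos: [0.5711, -0.0328, 0.1313]
ee_rot: [-0.014, 1.0, 0.0, 0.0]
ft_force: [-0.3, 0.8, -1.2]
grip_width: 0.0427
grasp_force: 5.8
```

Emit:
send_rows:
  moves:
    - [[0,0.1,0],[0,0,0]]
    - [[0,0,0],[0,0,0]]
    - [[0,0,0],[0,0,0]]
    - [[0,0,0],[0,0,0]]
    - [[0,0,0],[0,0,0]]
    - [[0,0,0],[0,0,0]]

```text
time: 17.27
eef_pos: [0.571, -0.0335, 0.1313]
ee_rot: [-0.012, 1.0, -0.0, -0.0]
ft_force: [-0.0, 0.1, -1.9]
grip_width: 0.0431
grasp_force: 5.8
```

```bash
python3 - <<'E'
from leg import *
plan((.5715,-.038,.13),0.025)
c=cam('wrist');s=ctrl.observe();print(s['grip_width'],s['grasp_force'],s['ft_force'].round(1))
print('spine',[pt(c,324,r)[2].round(4) for r in(150,200,260,320,370)])
q=tipoff(c,s['eef_pos'][2]-.0115);ox=s['eef_pos'][0]
k=np.polyfit(q[:,0]-ox,q[:,1],1);print('tip',np.polyval(k,.046),.012+.146*k[0])
b=cam('scene');t=cam('top')
P=b['camera_from_world']
tip=np.array([.6175,-.037,.125,1]);x=b['intrinsics']@(P@tip)[:3];x=x/x[2];print('expected tips px scene',x[:2])
for n,cc in(('scene',b),('top',t)):
    i=cc['img'].astype(int);m=(i[...,2]>110)&(i[...,1]<60)&(i[...,0]<60)
    X=cc['intrinsics']@(np.linalg.inv(cc['wc'])@tip)[:3];X=X/X[2]
    v,u=np.nonzero(m);o=(abs(u-X[0])<30)&(abs(v-X[1])<30)
    print(n,X[:2].round(1),o.sum(),u[o].mean() if o.any() else 0,v[o].mean() if o.any() else 0)
    for a,d in zip(u[o],v[o]): print((a,d),pt(cc,a,d).round(3),end=' ')
# orange core in scene: home check
h=cv2.cvtColor(b['img'],cv2.COLOR_BGR2HSV);cv2.imwrite('pics/end.png',cv2.resize(b['img'][220:340,250:390],None,fx=4,fy=4,interpolation=cv2.INTER_CUBIC))
E
```

```text
t 17.27 pos [ 0.571  -0.0335  0.1313] turn shares [-0.001 -0.    -0.001] shift shares [-0.02 -0.18  0.05] rows 1.0
0.04306804805017997 5.795259028673172 [ 0.4  0.4 -1.5]
spine [np.float64(0.1243), np.float64(0.1234), np.float64(0.1248), np.float64(0.1246), np.float64(0.1245)]
tip 0.01501423552775301 0.014970025705637043
expected tips px scene [320.96469123 270.34694679]
scene [321.  270.3] 10 329.5 266.8
(np.int64(328), np.int64(266)) [ 0.625 -0.021  0.132] (np.int64(329), np.int64(266)) [ 0.625 -0.018  0.129] (np.int64(330), np.int64(266)) [ 0.629 -0.019  0.134] (np.int64(331), np.int64(266)) [ 0.628 -0.014  0.128] (np.int64(328), np.int64(267)) [ 0.624 -0.019  0.125] (np.int64(329), np.int64(267)) [ 0.627 -0.02   0.129] (np.int64(330), np.int64(267)) [ 0.629 -0.018  0.128] (np.int64(331), np.int64(267)) [ 0.63  -0.017  0.128] (np.int64(329), np.int64(268)) [ 0.627 -0.02   0.124] (np.int64(330), np.int64(268)) [ 0.629 -0.019  0.125] top [356.2 196.2] 0 0 0
```

```bash
python3 - <<'E'
from leg import *
for _ in range(3):
    c=cam('wrist');s=ctrl.observe()
    q=tipoff(c,s['eef_pos'][2]-.0115);ox=s['eef_pos'][0]
    g=(abs(q[:,2]-np.median(q[:,2]))<.0007);q=q[g]
    k=np.polyfit(q[:,0]-ox,q[:,1],1);r=q[:,1]-np.polyval(k,q[:,0]-ox)
    print(len(q),'res',r.std().round(5),'hinge',np.polyval(k,-.1).round(5),'tip',np.polyval(k,.046).round(5),s['grip_width'],s['time'])
b=cam('scene');i=b['img']
# home check: core orange pixels in scene view, expected core-top point
h=cv2.cvtColor(i,cv2.COLOR_BGR2HSV);m=cv2.inRange(h,(3,180,120),(15,255,255));v,u=np.nonzero(m)
o=(abs(u-320)<25)&(abs(v-285)<30)
print(o.sum(),np.median([pt(b,x,y) for x,y in zip(u[o],v[o])],axis=0) if o.any() else '',max([pt(b,x,y)[2] for x,y in zip(u[o],v[o])],default=0))
E
```

```text
16 res 5e-05 hinge 0.01178 tip 0.01547 0.043278657601153625 17.4667
17 res 4e-05 hinge 0.01177 tip 0.0156 0.0433316833524332 17.5167
15 res 5e-05 hinge 0.01182 tip 0.01549 0.043644011614742684 17.5667
119 [ 0.62775969 -0.0460284   0.06968976] 0.13199130171548856
```

```bash
python3 -c "
from rig import ctrl
print(ctrl.finish_job())"
```

```text
the job is handed in; nothing more can be done
None
```

I handed the job in at 17.6 s, with the bobbin home on the spindle and released, and the tweezers held level about 5 cm above the roll. I could not see the tips at the end because the palm hid them. By calculation from the leg angle, the left tip is about 15.5 mm from the middle line and the marker about 15.8 mm, within the 2.5 mm allowed; the judge's verdict was not shown.

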